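# Clamp a tube in the deburring jig

## Task

Take the steel tube from its wooden rest and lay it in the two V cradles of the grey deburring jig, then slide it along until its end bears on the yellow end stop and press it home there with about 10 N for a moment (never over 25 N). Then push the red toggle clamp handle down past centre, never pressing on it with more than 25 N, until it stays down by itself and the rubber pad holds the tube home against the stop. Let go of everything and leave the other tools alone.

Things in the scene. Friction and masses are not known exactly. Their poses are not given: they have to be found in the camera images.
- tube_center (a point): Centre of the loose steel tube, on its axis. 30 mm diameter, 200 mm long, flat ends, about 0.4 kg (varies by a third), red band at the end nearer the robot. x axis along the tube, away from the red band; its y and z axes carry no meaning. At the start it lies level in the wooden rest, axis 45 mm above the table.
- rest: Fixed wooden rest with two V notches 120 mm apart (between them, over 100 mm, nothing stands higher than 10 mm). 150 x 70 mm, origin under its middle on the table; x axis along the tube it holds.
- jig: Fixed grey jig plate 12 mm thick, x -108 to 128, y -170 to 45 mm. Origin on the table below the seated tube's middle; x runs along the cradles to the end stop, y away from the clamp. Steel 90 degree V cradles, 22 mm long, mouth 40 mm wide, at x = -68 and 68 mm; V bottoms 30 mm, tops 50 mm above the table. Between them only the plate lies under the tube.
- home (a point): Point on the jig where the tube's centre is when the tube is fully home: in both cradles with its end on the stop. 51 mm above the table; axes as the jig's.
- stop: Yellow end stop fixed on the jig, 44 mm wide, flat face at jig x = 100 mm looking back along the cradles, up to 62 mm above the table. Rigid: force rises steeply at touch. Press the tube on it with about 10 N (at least 5 N for 0.3 s, lying in the cradles; over 25 N spoils its setting). Sliding along the cradles takes a drag of 1 to 4 N besides.
- handle_hinge (a point): Hinge axis of the red handle, on the jig at jig x = +72, y = -106 mm, 92 mm above the table; axes as the jig's. The handle swings about the x direction, in the jig's y-z plane.
- grip_mid (a point): Middle of the red grip of the clamp handle, on its axis, 85 mm from the hinge: the place to push, from the upper side. The grip is a round bar 20 mm thick and 80 mm long.
- grip: The clamp handle with its red grip. Origin on its hinge axis; its -y axis points along the handle away from the hinge, its z axis is square to it on the upper side, the side to push. At the start it slopes up steeply, away from the tube, 67 degrees above level; clamped it lies level. It is a little springy (about 5 N/mm at mid-grip). Over 25 N on it is too much.
- handle (a joint): Handle angle at its hub in rad: 0 open (67 degrees above level), grows as it is pushed down, dead centre 1.075, rigid stop at 1.175 (level). Stays put while open. With the tube under the pad a push at mid-grip takes 2 to 3 N, rising to about 8 N just before dead centre; let go there it springs back; past it, it goes to its stop by itself, and pushing on only bends the handle, at about 5 N/mm.
- pad: Black rubber clamp pad, 18 mm across, on the short sprung arm geared to the handle. Origin at its pressing face. Open, the arm stands upright beside the cradles at jig x = 72 mm, up to 170 mm above the table, 10 mm clear of the tube's way straight down; closed, the pad presses on the tube's top above the far cradle with some 25 N.
- stop_face (a point): Centre of contact on the end stop's face, at the height of the seated tube's axis.
- file: Loose bystander: file with a wooden handle, about 240 mm long. Leave alone.
- oil_can: Loose bystander: green oil bottle with red cap, 56 mm across, 130 mm tall, origin under it. Leave alone.
- wrench: Loose bystander: steel wrench lying on the bench. Leave alone.
- offcut: Loose bystander: steel offcut 60 x 35 x 25 mm, origin under it. Leave alone.
Not all that is in view belongs to the job. What is meant by the part that bears tube_center is not orange or turquoise, and is the smaller of those in its own colour.

How it is judged:
By the outcome, as a careful person would: the job done as asked, in the order asked, and still so for the second after the job is handed in, with the robot touching nothing.
It also fails if it takes over 69 s, if anything falls off the work surface, if the arm or the gripper's body presses on something with over 40 N, if the wrist force passes 120 N, or if a joint passes its speed limit or range.

## Robot

A 6-joint arm with a two-finger parallel gripper is mounted at the origin on the work surface. World frame = base frame: x ahead of the robot, y to its left, z up, the work surface at z = 0. Lengths are in m, angles in rad, forces in N, time in s.
With the tool pointing down it reaches from about 0.35 to 0.85 m from the base axis. Payload 8.1 kg.
Tool frame: the origin (TCP) lies at the very end of the fingers, on their centre line; the grasp point (between the pads) lies robot.tcp_to_grasp behind it (robot.tcp_to_grasp is the distance from the TCP to the grasp point, in m); z points along the fingers, y is the line along which they close (so a half turn about z gives the same grasp; the last joint's range is limited). The gripper opens to 93 mm and grips with 3 to 60 N. Pads are 15 mm wide; open, the fingers measure 128 mm over their backs; the gripper's body (75 mm by 188 mm) begins 65 mm behind the grasp point.
Start: joints at [-1.423, 0.13, 1.488, -0, 1.523, -0.085], TCP at [0.138, -0.584, 0.219] pointing down, gripper open.
Joint ranges: [-2.96, 2.96], [-0.89, 2.26], [0.02, 2.5], [-1.34, 4.48], [0, 2.73], [-2.66, 2.66]. Speed limits (rad/s): [2.39, 2.39, 2.79, 3.14, 3.14, 3.14].

## Interface

Orientations are given as a rotation vector (axis times angle).
In Python, from plant import robot gives the robot as it stands. The module is installed in compiled form; this text tells all that it offers.
- The arm moves only by the shell command python3 -m pendant 'ROWS' [FORCE]. ROWS is JSON, a list that holds one entry, the list of rows, each a list of 5 numbers: the opening, from 0 (shut) to 1 (fully open), then the shift along the tool's x, y, z in cm, then the turn about the tool's z in degrees. In form: [[[fingers, x, y, z, roll], ...]]. A call has 1 to 8 rows; each row shifts and turns the commanded pose from where the row before left it, along the tool's axes as they then stand; what a row does not reach is not made up. A row lasts 1/10 s, in which the tool goes at most 50 mm and 8.59 degrees, less where a joint would pass 70% of its speed; a pose out of reach is approached as far as the arm can. A call is refused whole if a number of a shift passes 5 or a number of a turn 8.59, either way. A call with a gripper value outside its range is refused whole. The fingers move at their own pace and stop on an object; FORCE is the grip in N (left out, the last holds). Time passes only in rows, so rows that do not move let the fingers close. It gives the time, the measured TCP pose, the force, the opening and the grip force at its end, in the units of the state.
- robot.read_state(): the state, without advancing time (a new reading comes with each control period).
- robot.read_camera(name): name is "scene" or "side" or "wrist"; returns a dict with "img" (480x640x3 uint8, blue, green, red), "K" (3x3 intrinsics, pixels), "k1" (the pictures are not rectified: a ray, as slopes to the right and down, at radius r is drawn at 1 + k1 r^2 times it, then the intrinsics apply), "pose" (4x4, takes a point from camera to world coordinates). Camera axes: x right, y up, looking along -z (the intrinsics and any distortion apply to the point x, -y, -z); pixel columns grow to the right and rows downward; lengths in m; the calibration is good to about 2 mm. A picture is of the moment at which its call begins. There is no depth.
- robot.close_job(): hands the job in; it is judged then, once.
The state is a dict: "t": time; "q": joint angles; "dq": joint speeds; "joint_torque": joint torques, N m; "tool_pos": TCP position; "orientation": TCP orientation; "force": force on the tool from outside, world axes, zero at the start; "wrist_torque": the same for the moment, N m; "opening": finger opening in m; "gripper_force": force on a finger pad.
Only numpy, scipy, OpenCV 4.12 (cv2) and the standard library are available. Lean on these libraries where they do the work, as an engineer would, in place of code of your own. Each camera call takes 0.05 s, during which the arm holds its last target. There are 200 camera calls.

## Working session

There is one attempt and no reset: what is moved stays moved. The work goes in short steps, Python scripts to look and compute and a shell command to move; the robot and the scene stay as the last step left them, time stands still between calls to the robot, and variables do not carry over. Pictures are saved under pics/ and viewed, at most 10 in all, crops included, and the job is handed in when it is done.

```bash
mkdir -p pics; cat > h.py <<'E'
import numpy as np, cv2
from plant import robot
def cam(n,save=None):
    c=robot.read_camera(n)
    if save: cv2.imwrite('pics/'+save,c['img'])
    np.savez(''+n+'.npz',**c); return c
def load(n): return dict(np.load(''+n+'.npz'))
def ray(c,u,v):
    K=c['K'];d=np.array([float(c['k1']),0,0,0])
    p=cv2.undistortPoints(np.array([[[u,v]]],float),K,d)[0,0]
    P=c['pose'];return P[:3,3],P[:3,:3]@np.array([p[0],-p[1],-1])
def onz(c,u,v,z):
    o,r=ray(c,u,v);return o+r*(z-o[2])/r[2]
def proj(c,X):
    P=c['pose'];x=P[:3,:3].T@(np.array(X)-P[:3,3]);s=np.array([x[0],-x[1]])/-x[2]
    s=s*(1+float(c['k1'])*(s@s));return c['K'][:2,:2]@s+c['K'][:2,2]
E
python3 - <<'E'
from h import *
a=cam('scene','s1.png');b=cam('side','d1.png');w=cam('wrist','w1.png')
for c in (a,b,w): print(c['pose'].round(3).tolist(),c['K'].round(0).tolist(),c['k1'])
print(robot.read_state(),robot.tcp_to_grasp)
E
```

```text
[[0.155, -0.686, 0.711, 1.49], [0.988, 0.118, -0.102, -0.192], [-0.014, 0.718, 0.695, 1.103], [0.0, 0.0, 0.0, 1.0]] [[592.0, 0.0, 314.0], [0.0, 592.0, 232.0], [0.0, 0.0, 1.0]] 0.055570935339564524
[[0.968, 0.175, -0.179, 0.218], [-0.251, 0.705, -0.664, -1.07], [0.01, 0.688, 0.726, 1.268], [0.0, 0.0, 0.0, 1.0]] [[536.0, 0.0, 315.0], [0.0, 536.0, 248.0], [0.0, 0.0, 1.0]] 0.024644040041364324
[[0.23, 0.927, 0.296, 0.221], [-0.973, 0.22, 0.069, -0.564], [-0.001, -0.304, 0.953, 0.383], [0.0, 0.0, 0.0, 1.0]] [[421.0, 0.0, 322.0], [0.0, 421.0, 241.0], [0.0, 0.0, 1.0]] 0.01485241504014071
{'t': 0.15, 'q': array([-1.42340426e+00,  1.31045902e-01,  1.48899216e+00,  5.58469579e-06,
        1.52300959e+00, -8.54210507e-02]), 'dq': array([ 0.0012859 , -0.00113591, -0.00222264,  0.0004456 , -0.00070608,
        0.00248781]), 'joint_torque': array([ 1.09016681e-03, -5.60473537e+01, -4.92336631e+01,  7.68441358e-02,
        3.06099281e-02, -6.30044974e-05]), 'tool_pos': array([ 0.13837736, -0.58338206,  0.21781395]), 'orientation': array([-3.11888704e+00, -3.64707286e-01,  6.20195830e-05]), 'force': array([-0.23641323,  0.5148375 , -0.06165724]), 'wrist_torque': array([-0.02911294,  0.00253127,  0.01077374]), 'gripper_force': 0.0, 'opening': 0.09263000356104949} 0.0188
```

View pics/s1.png

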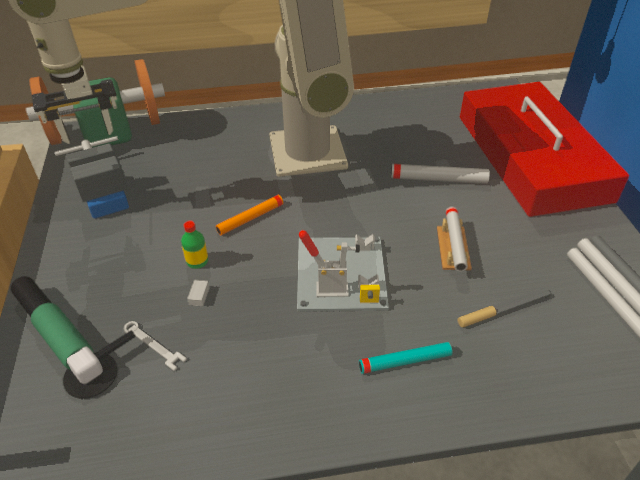

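View pics/d1.png

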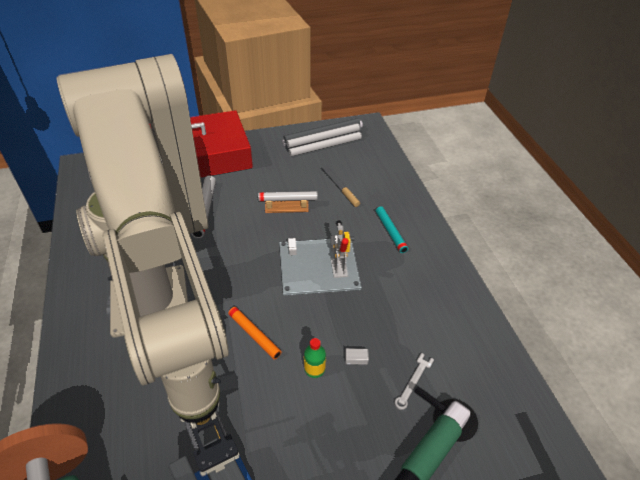

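Steel-coloured candidates in the scene view are the tube in the wooden rest (455,238) and a longer grey tube with a red band on the bench (440,174). There are also orange (250,215) and turquoise (407,358) tubes, which are excluded, and two plain long bars at (605,285). The one in the rest fits: it is the smaller grey one and it lies in the rest. I'll confirm that in a crop.

```bash
python3 - <<'E'
from h import *
a=load('scene');b=load('side')
i=cv2.resize(a['img'][150:320,280:500],None,fx=3.5,fy=3.5,interpolation=cv2.INTER_CUBIC);cv2.imwrite('pics/s1c.png',i[:600])
i=cv2.resize(b['img'][160:300,240:420],None,fx=4.2,fy=4.2,interpolation=cv2.INTER_CUBIC);cv2.imwrite('pics/d1c.png',i)
E
```

```text
(no output)
```

View pics/s1c.png

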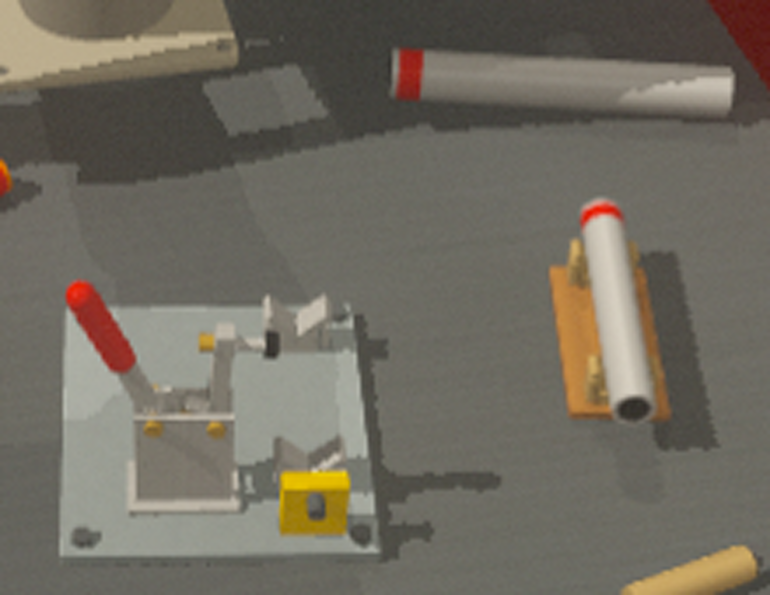

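View pics/d1c.png

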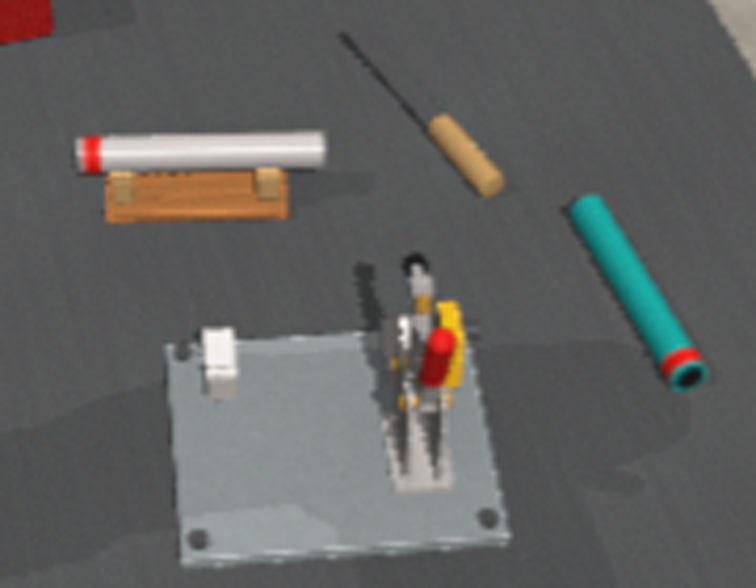

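The crop confirms it. The short grey tube sits in the rest with its red band toward the robot, running from about (452,209) to (461,267) in the scene view. The long grey tube is the decoy. The jig plate corners are visible in both views, and the stop is at its far end.

```bash
cat > m.py <<'E'
from h import *
a=load('scene');b=load('side')
S=lambda x,y:(280+(x+.5)/3.5-.5,150+(y+.5)/3.5-.5)
D=lambda x,y:(240+(x+.5)/4.2-.5,160+(y+.5)/4.2-.5)
J=np.array([[-108,-170],[-108,45],[128,45],[128,-170]])/1e3
def fit(P):
    P=np.array(P)[:,:2];mj=J.mean(0);mp=P.mean(0)
    z=((P-mp)@[1,1j]*np.conj((J-mj)@[1,1j])).sum();th=np.angle(z)
    R=np.array([[np.cos(th),-np.sin(th)],[np.sin(th),np.cos(th)]]);t=mp-R@mj
    print('jig yaw',np.degrees(th),'o',t,'res mm',((P-(J@R.T+t))*1e3).round(1).tolist());return th,t
ps=[onz(a,*S(*p),.012) for p in [(68,307),(354,306),(378,548),(60,547)]]
pd=[onz(b,*D(*p),.012) for p in [(183,557),(168,347),(470,335),(508,537)]]
fit(ps);fit(pd);fit([(x+y)/2 for x,y in zip(ps,pd)])
print('scene far',onz(a,*S(633,408),.045),'near top',onz(a,*S(601,200),.06))
print('side near',onz(b,*D(78,155),.045),'far',onz(b,*D(325,148),.045))
E
python3 m.py
python3 - <<'E'
from h import *
# tube midline via mask, both views
for n,(x0,y0,x1,y1) in (('scene',(435,200,480,275)),('side',(250,185,325,203))):
    c=load(n);im=c['img'][y0:y1,x0:x1].astype(int)
    mx=im.max(2);mn=im.min(2)
    m=((mx-mn<30)&(mn>130))|((im[...,2]>170)&(im[...,1]<80))
    k,l,st,ce=cv2.connectedComponentsWithStats(m.astype(np.uint8))
    j=1+st[1:,4].argmax();ys,xs=np.where(l==j)
    r=cv2.minAreaRect(np.c_[xs,ys].astype(np.float32));print(n,st[j],r)
    bx=cv2.boxPoints(r)+[x0,y0];
    e=sorted([(np.linalg.norm(bx[i]-bx[(i+1)%4]),(bx[i]+bx[(i+1)%4])/2) for i in range(4)],key=lambda t:t[0])[:2]
    for _,p in e: print(p,onz(c,*p,.045))
E
```

```text
jig yaw -9.473335224801176 o [0.51844416 0.07452525] res mm [[3.2, -0.3], [2.9, -1.1], [-2.8, -0.6], [-3.4, 2.0]]
jig yaw -9.755394193083895 o [0.5229445  0.06838074] res mm [[2.8, 3.6], [-1.1, -2.2], [-2.3, -6.3], [0.6, 4.9]]
jig yaw -9.614068549873153 o [0.52069401 0.07145319] res mm [[3.0, 1.7], [0.9, -1.7], [-2.5, -3.4], [-1.4, 3.4]]
scene far [0.58414907 0.29039811 0.045     ] near top [0.38988833 0.32970003 0.06      ]
side near [0.39137166 0.3297642  0.045     ] far [0.59059812 0.28971544 0.045     ]
scene [ 12  12  19  54 557] ((20.527027130126953, 38.16216278076172), (52.77207565307617, 11.507928848266602), 80.53767395019531)
[459.86486721 264.189188  ] [0.57754351 0.29108584 0.045     ]
[451.18918705 212.13513565] [0.39437499 0.33004601 0.045     ]
side [ 14   6  54   9 408] ((40.507999420166016, 10.352090835571289), (7.816164016723633, 53.031761169433594), 88.69805145263672)
[263.99896431 195.95456696] [0.41135063 0.32791607 0.045     ]
[317.01703644 194.74961472] [0.59079884 0.290249   0.045     ]
```

```bash
cat >> h.py <<'E'
from scipy.spatial.transform import Rotation as Ro
def yaw(s): return np.degrees(np.arctan2(*Ro.from_rotvec(s['orientation']).as_matrix()[[1,0],0]))
def delta(p0,p1,psi):
    d=np.array(p1)-p0;c,s=np.cos(np.radians(psi)),np.sin(np.radians(psi))
    return (np.array([d[0]*c+d[1]*s,d[0]*s-d[1]*c,-d[2]])*100).round(2)
E
python3 - <<'E'
from h import *
s=robot.read_state();y=yaw(s);p=s['tool_pos'];print('roll',y+11.4)
w=np.array([.43,-.13,.218]);g=np.array([.489-.06,.310+.012,.19])
print(delta(p,w,-11.4),delta(w,g,-11.4))
E
python3 -m pendant '[[[1,0,0,0,8.3],[1,0,0,0,8.2],[1,0,0,0,8.2]]]'
```

```text
roll 24.73918790330536
[ 1.963e+01 -5.021e+01 -2.000e-02] [ -9.03 -44.29   2.8 ]
t: 0.45
tool_pos: [0.1384, -0.5836, 0.2182]
orientation: [-3.124, 0.32, 0.0]
force: [0.1, 0.8, -0.1]
opening: 0.0932
gripper_force: 0.0
```

```bash
python3 -m pendant '[[[1,1.64,-4.18,0,0],[1,1.64,-4.18,0,0],[1,1.64,-4.18,0,0],[1,1.64,-4.18,0,0],[1,1.64,-4.18,0,0],[1,1.64,-4.18,0,0],[1,1.64,-4.18,0,0],[1,1.64,-4.18,0,0]]]' | head -2
python3 -m pendant '[[[1,1.64,-4.18,0,0],[1,1.64,-4.18,0,0],[1,1.64,-4.18,0,0],[1,1.64,-4.18,0,0],[1,0,0,0,0]]]'
python3 - <<'E'
from h import *
s=robot.read_state();print(yaw(s));c=cam('wrist','w2.png')
print(delta(s['tool_pos'],[.429,.322,.19],yaw(s)), c['pose'][:3,3]-s['tool_pos'])
for q in [(-.068,0,.05),(.068,0,.05),(.1,0,.062)]:
    t=np.radians(-9.6);print(proj(c,[.5207+q[0]*np.cos(t),.0715+q[0]*np.sin(t),q[2]]))
E
```

```text
t: 1.25
tool_pos: [0.3334, -0.2801, 0.2185]
t: 1.75
tool_pos: [0.432, -0.1264, 0.2185]
orientation: [-3.125, 0.302, -0.001]
force: [-0.6, -0.7, -0.1]
opening: 0.0929
gripper_force: 0.0
-11.022223580794147
[ -8.87 -43.95   2.85] [ 0.08304244 -0.01621001  0.16544679]
[ 68.34232936 237.91214208]
[28.53450627 59.00748252]
[4.85848018 5.2125848 ]
```

View pics/w2.png

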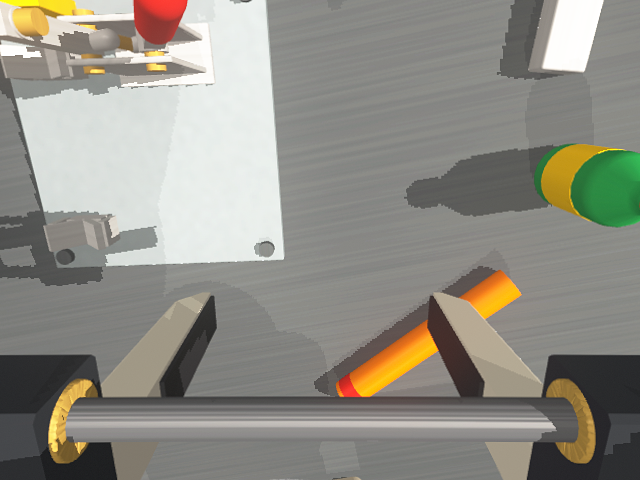

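The wrist picture shows the jig plate's near-right corner at about (283,258), the near cradle at (80,235), and the clamp and handle at the top left. I'll stop over the jig on the way to the tube.

```bash
python3 -m pendant '[[[1,-1.0,-4.5,0,0],[1,-1.0,-4.5,0,0],[1,-1.0,-4.5,0,0],[1,-1.0,-4.5,0,0],[1,0,0,0,0]]]'|head -2
python3 - <<'E'
from h import *
s=robot.read_state();c=cam('wrist','w3.png')
print(s['tool_pos'],delta(s['tool_pos'],[.429,.322,.19],yaw(s)))
E
```

```text
t: 2.3
tool_pos: [0.4258, 0.057, 0.2186]
[0.42575559 0.05697355 0.21855963] [ -4.78 -26.07   2.86]
```

View pics/w3.png

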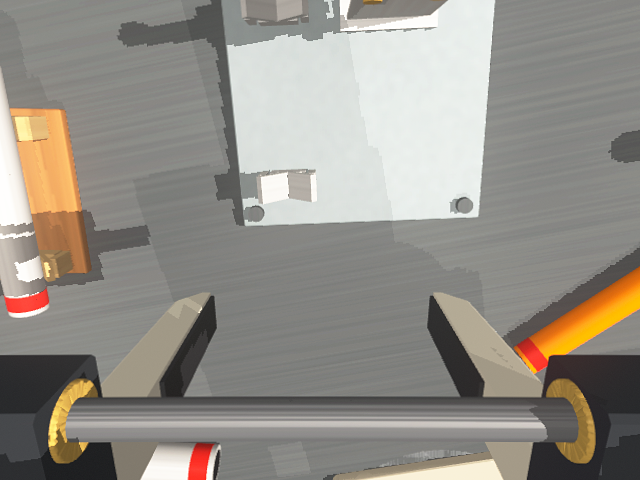

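The wrist picture now shows the plate's near corners at (243,225) and (478,217). The near V cradle's valley is at (290,172–200), and the far cradle is cut off at (275,10).

```bash
python3 - <<'E'
from h import *
c=load('wrist')
L=[onz(c,u,v,.012)[:2] for u,v in [(243,225),(478,217),(222,1),(494,1)]];print(np.round(L,4).tolist())
ang=lambda d:np.degrees(np.arctan2(d[1],d[0]))
print('left',ang(L[2]-L[0]),'right',ang(L[3]-L[1]),'near',ang(L[0]-L[1])-90, 'w',np.linalg.norm(L[0]-L[1]))
for t in (-9.6,-10.):
    T=np.radians(t);R=np.array([[np.cos(T),-np.sin(T)],[np.sin(T),np.cos(T)]])
    print(t,'o from corners',L[0]-R@[-.108,.045],L[1]-R@[-.108,-.170])
    for q in [(-57,.03),(-79,.03)]: print(proj(c,[*(np.array([.5207,.0715])+R@[q[0]/1e3,0]),.03]))
v=[onz(c,289,172,.03)[:2],onz(c,290,199,.03)[:2]];print('valley',v)
E
```

```text
[[0.4217, 0.1312], [0.3878, -0.0805], [0.6008, 0.102], [0.5597, -0.1063]]
left -9.271681309487672 right -8.558142664474452 near -9.095187454872502 w 0.21439061287243674
-9.6 o from corners [0.52069618 0.06882947] [0.52266164 0.06912352]
[284.62248605 171.30703275]
[285.99478433 197.14820455]
-10.0 o from corners [0.52025827 0.06813997] [0.52370281 0.06817854]
[284.14811096 171.31769148]
[285.34969907 197.16252113]
valley [array([0.46322754, 0.07753026]), array([0.44057668, 0.08166332])]
```

```bash
python3 -m pendant '[[[1,-0.8,-4.4,0.4,0],[1,-0.8,-4.4,0.4,0],[1,-0.8,-4.4,0.5,0],[1,-0.8,-4.3,0.5,0],[1,-0.8,-4.3,0.5,0],[1,-0.8,-4.3,0.5,0],[1,0,0,0,0]]]'|head -2
python3 - <<'E'
from h import *
s=robot.read_state();c=cam('wrist','w4.png');print(s['tool_pos'],yaw(s))
E
```

```text
t: 3.05
tool_pos: [0.431, 0.3204, 0.1889]
[0.43096791 0.32037636 0.18892294] -11.284175090515015
```

View pics/w4.png

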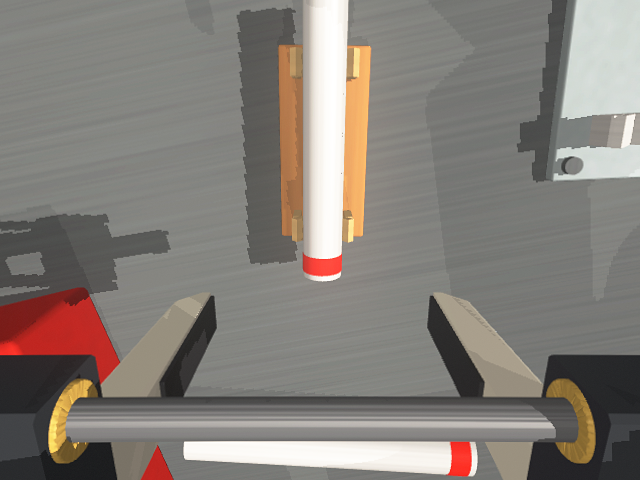

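The wrist view shows the tube running from its red band end at (322,280) to (326,0), between the rest's notches, and nearly aligned with the tool.

```bash
python3 - <<'E'
from h import *
c=load('wrist');s=robot.read_state();p=s['tool_pos']
a=onz(c,322.5,257,.047);b=onz(c,326,1,.047);e=onz(c,322.5,280,.058)
d=(b-a)[:2]/np.linalg.norm((b-a)[:2]);y=np.degrees(np.arctan2(d[1],d[0]));print(a,b,e,'yaw',y,yaw(s))
m=a[:2]+d*((e-a)[:2]@d+.100);print('centre',m,delta(p,[*m,.045-.0188],y),'roll',yaw(s)-y)
E
```

```text
[0.40494703 0.32458126 0.047     ] [0.5768457  0.28807116 0.047     ] [0.39059997 0.32748506 0.058     ] yaw -11.991041287147347 -11.31170589740242
centre [0.48844713 0.30684641] [ 5.83 -0.06 16.32] roll 0.6793353897449261
```

```bash
python3 -m pendant '[[[1,3.0,-0.1,1,0.5],[1,2.9,0,3,0],[1,0,0,4,0],[1,0,0,4,0],[1,0,0,2.5,0],[1,0,0,1.7,0],[1,0,0,0,0],[1,0,0,0,0]]]'
python3 -m pendant '[[[0.2,0,0,0,0],[0.2,0,0,0,0],[0,0,0,0,0],[0,0,0,0,0],[0,0,0,0,0],[0,0,0,0,0],[0,0,0,0,0],[0,0,0,0,0]]]' 25
```

```text
t: 3.9
tool_pos: [0.4898, 0.306, 0.0292]
orientation: [3.124, -0.328, 0.0]
force: [-0.6, -0.2, 0.2]
opening: 0.0929
gripper_force: 0.0
t: 4.7
tool_pos: [0.4887, 0.308, 0.0285]
orientation: [3.125, -0.324, -0.0]
force: [-0.2, 0.3, 0.8]
opening: 0.0338
gripper_force: 0.0
```

```bash
python3 -m pendant '[[[0,0,0,0,0],[0,0,0,0,0],[0,0,0,0,0],[0,0,0,0,0]]]' 25
python3 -m pendant '[[[0,0,0,-1,0],[0,0,0,-2,0],[0,0,0,-4,0],[0,0,0,-4,0],[0,0,0,-3,0],[0,0,0,0,0]]]'
python3 - <<'E'
from h import *
s=robot.read_state();y=yaw(s);p=s['tool_pos'];t=np.radians(-9.3)
print(y,p);w=np.array([.52-.03*np.cos(t),.069-.03*np.sin(t),p[2]]);print('roll',y+9.3,delta(p,w,-9.3),w)
E
```

```text
t: 5.1
tool_pos: [0.4886, 0.3075, 0.0285]
orientation: [3.124, -0.325, -0.001]
force: [-1.0, -4.5, 2.5]
opening: 0.0294
gripper_force: 25.0
t: 5.7
tool_pos: [0.4918, 0.3101, 0.1751]
orientation: [-3.119, 0.323, -0.013]
force: [-0.1, 0.1, -2.7]
opening: 0.0296
gripper_force: 25.0
-11.84286480435717 [0.49183341 0.31009363 0.17514657]
roll -2.542864804357169 [ 3.68 23.34 -0.  ] [0.49039433 0.07384811 0.17514657]
```

```bash
python3 -m pendant '[[[0,0,0,0,-2.5],[0,0.7,4.5,0,0],[0,0.7,4.5,0,0],[0,0.8,4.5,0,0],[0,0.7,4.5,0,0],[0,0.5,3.3,0,0],[0,0.3,2,0,0],[0,0,0,0,0]]]'
python3 -m pendant '[[[0,0,0,0,0],[0,0,0,0,0]]]'|head -2
python3 - <<'E'
from h import *
s=robot.read_state();c=cam('wrist','w5.png');cam('scene','s5.png');print(s['tool_pos'],yaw(s))
E
```

```text
t: 6.5
tool_pos: [0.4866, 0.0698, 0.1669]
orientation: [3.13, -0.261, -0.003]
force: [0.8, 0.9, -4.5]
opening: 0.0295
gripper_force: 25.0
t: 6.7
tool_pos: [0.487, 0.073, 0.1678]
[0.48701143 0.07297411 0.1678395 ] -9.323151748211142
```

View pics/w5.png

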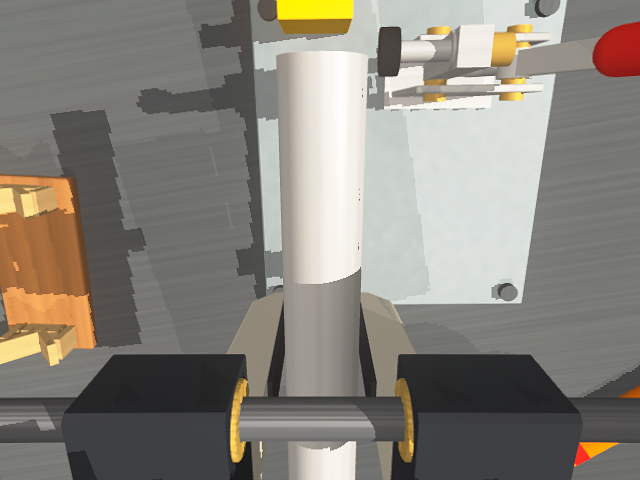

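```bash
python3 - <<'E'
from h import *
c=load('wrist');im=c['img'].astype(int)
m=(im[...,2]>150)&(im[...,1]>120)&(im[...,0]<60);m[:,400:]=0
for v in range(0,36,3):
    x=np.where(m[v,:400])[0]
    if len(x): print(v,x.min(),x.max(),im[v,310])
t=np.radians(-9.3);ex=np.array([np.cos(t),np.sin(t)]);ey=np.array([-ex[1],ex[0]])
o=np.array([.52,.069])
j=lambda u,v,z:(np.round(np.array([(onz(c,u,v,z)[:2]-o)@ex,(onz(c,u,v,z)[:2]-o)@ey])*1e3,1))
print('stop top front L,R',j(277,20,.062),j(354,20,.062))
print('corner R(-108,-170)',j(522,303,.012),'corner L(-108,45)',j(267,302,.012))
for v in (60,150,250): # tube edges by gradient
    g=im[v].sum(1);print(v,g[270:290].tolist(),g[355:372].tolist())
E
```

```text
0 277 352 [  4 247 255]
3 277 352 [  4 246 255]
6 277 352 [  9 245 255]
9 277 352 [ 13 245 255]
12 277 352 [ 11 244 255]
15 277 351 [ 12 244 255]
18 278 351 [ 29 220 254]
stop top front L,R [99.  24.2] [ 99.  -20.3]
corner R(-108,-170) [-105.5 -169.5] corner L(-108,45) [-104.6   44.4]
60 [606, 607, 608, 610, 612, 600, 488, 404, 428, 433, 437, 440, 445, 443, 446, 447, 447, 452, 473, 483] [720, 717, 718, 718, 710, 702, 695, 685, 682, 682, 682, 678, 670, 421, 378, 386, 385]
150 [605, 602, 602, 603, 598, 598, 603, 606, 614, 386, 422, 437, 437, 446, 447, 451, 450, 448, 454, 457] [717, 719, 711, 700, 694, 686, 685, 685, 684, 664, 623, 625, 624, 626, 621, 622, 621]
250 [330, 591, 582, 587, 587, 589, 592, 592, 595, 595, 559, 571, 393, 423, 432, 438, 440, 443, 446, 447] [702, 693, 688, 693, 688, 683, 659, 611, 616, 615, 615, 613, 614, 615, 614, 614, 614]
```

```bash
python3 - <<'E'
from h import *
c=load('wrist');s=robot.read_state();p=s['tool_pos'];print(p,yaw(s))
Y=-8.9;t=np.radians(Y);ex=np.array([np.cos(t),np.sin(t)]);ey=np.array([-ex[1],ex[0]]);o=np.array([.5205,.0698])
z=p[2]+.0188
a=onz(c,322,60,z)[:2];b=onz(c,321.5,250,z)[:2];d=a-b
print('tube yaw',np.degrees(np.arctan2(d[1],d[0])),[((q-o)@ex*1e3,(q-o)@ey*1e3) for q in (a,b,p[:2])])
e=onz(c,322,53,z+.012)[:2];print('tube far end jigx',(e-o)@ex*1e3)
# yellow stop laterally
for u,v in ((276.5,10),(352.5,10)): print((onz(c,u,v,.062)[:2]-o)@ey*1e3)
E
```

```text
[0.48718504 0.07309628 0.16818362] -9.282845569790313
tube yaw -9.47797583368015 [(np.float64(65.38112575543565), np.float64(-2.8530250343310803)), (np.float64(1.1504048692663904), np.float64(-2.2050704371590273)), (np.float64(-33.42381272663977), np.float64(-1.8975799415035004))]
tube far end jigx 66.0987388759264
22.704136842735654
-20.863606435205305
```

```bash
python3 -m pendant '[[[0,0.1,-0.2,2,-0.4],[0,0,0,4,0],[0,0,0,3.5,0],[0,0,0,2,0],[0,0,0,0.5,0],[0,0,0,0,0],[0,0,0,0,0]]]'
python3 -m pendant '[[[0,0,0,0.3,0],[0,0,0,0.3,0],[0,0,0,0.2,0],[0,0,0,0,0]]]'
```

```text
t: 7.5
tool_pos: [0.4899, 0.0743, 0.0502]
orientation: [-3.132, 0.244, -0.003]
force: [0.3, -0.4, -2.2]
opening: 0.0294
gripper_force: 25.0
t: 7.9
tool_pos: [0.4886, 0.0739, 0.0405]
orientation: [3.132, -0.246, -0.0]
force: [-1.1, -0.4, -3.0]
opening: 0.0295
gripper_force: 25.0
```

```bash
python3 -m pendant '[[[0,0,0,0.2,0],[0,0,0,0.1,0],[0,0,0,0,0]]]'
python3 -m pendant '[[[0,0,0,0.1,0],[0,0,0,0.1,0],[0,0,0,0,0]]]'
python3 -m pendant '[[[0,0,0,0.1,0],[0,0,0,0,0]]]'
```

```text
t: 8.2
tool_pos: [0.4885, 0.0739, 0.0374]
orientation: [3.132, -0.245, -0.001]
force: [0.1, -0.2, -2.7]
opening: 0.0292
gripper_force: 25.0
t: 8.5
tool_pos: [0.489, 0.0741, 0.0358]
orientation: [-3.132, 0.245, -0.001]
force: [0.1, 1.7, -1.8]
opening: 0.0292
gripper_force: 25.0
t: 8.7
tool_pos: [0.4894, 0.0745, 0.0353]
orientation: [-3.131, 0.245, -0.002]
force: [-0.5, 6.0, 1.6]
opening: 0.0292
gripper_force: 25.0
```

```bash
python3 -m pendant '[[[0,0,-0.1,0,0],[0,0,-0.1,0,0],[0,0,0,0,0]]]'
python3 -m pendant '[[[0,0,0,0.1,0],[0,0,0,0,0]]]'; python3 -c "
from h import *
s=robot.read_state();print(yaw(s),s['tool_pos'],s['wrist_torque'],s['force'])"
```

```text
t: 9.0
tool_pos: [0.489, 0.0754, 0.0346]
orientation: [3.131, -0.245, -0.0]
force: [1.2, -2.0, 0.7]
opening: 0.0294
gripper_force: 25.0
t: 9.2
tool_pos: [0.4892, 0.0754, 0.0344]
orientation: [3.131, -0.245, 0.0]
force: [-5.2, -2.0, 9.3]
opening: 0.0297
gripper_force: 25.0
-8.957058596486787 [0.48917615 0.07539278 0.03443942] [-0.26800245  0.68023631  0.11497567] [-5.17187011 -1.98302257  9.30535116]
```

```bash
python3 -m pendant '[[[0,0,0.03,-0.1,0],[0,0.4,0,0,0],[0,0.5,0,0,0],[0,0.5,0,0,0],[0,0.4,0,0,0],[0,0,0,0,0]]]'
python3 -c "
from h import *
s=robot.read_state();print(yaw(s),s['tool_pos'],s['wrist_torque'],s['force'])"
```

```text
t: 9.8
tool_pos: [0.5075, 0.0726, 0.0346]
orientation: [3.132, -0.246, 0.001]
force: [0.5, -0.2, -0.8]
opening: 0.0294
gripper_force: 25.0
-8.971664941615012 [0.50754624 0.07259164 0.03455018] [-0.053374   -0.14273684  0.2267232 ] [ 0.53793831 -0.16950232 -0.79684344]
```

```bash
python3 -m pendant '[[[0,0.2,0,0,0],[0,0.2,0,0,0],[0,0.2,0,0,0],[0,0.1,0,0,0],[0,0,0,0,0]]]'
python3 -m pendant '[[[0,0.1,0,0,0],[0,0.1,0,0,0],[0,0,0,0,0]]]'|sed -n 2,4p
```

```text
t: 10.3
tool_pos: [0.5138, 0.0716, 0.0346]
orientation: [3.132, -0.246, 0.0]
force: [0.1, -0.9, -0.8]
opening: 0.0291
gripper_force: 25.0
tool_pos: [0.5157, 0.0713, 0.0346]
orientation: [3.132, -0.246, 0.0]
force: [-1.3, -0.8, 0.0]
```

```bash
for i in 1 ; do python3 -m pendant '[[[0,0.1,0,0,0],[0,0,0,0,0]]]'|sed -n 2,4p; done
python3 -m pendant '[[[0,0.1,0,0,0],[0,0,0,0,0]]]'|sed -n 2,4p
python3 -m pendant '[[[0,0.07,0,0,0],[0,0,0,0,0]]]'|sed -n 2,4p
```

```text
tool_pos: [0.5167, 0.0712, 0.0346]
orientation: [3.132, -0.245, 0.0]
force: [0.5, -0.4, 0.3]
tool_pos: [0.5177, 0.071, 0.0346]
orientation: [-3.132, 0.246, -0.0]
force: [-0.6, -1.5, -0.8]
tool_pos: [0.5184, 0.0709, 0.0346]
orientation: [3.132, -0.246, 0.0]
force: [-0.3, -1.2, -1.0]
```

```bash
python3 -m pendant '[[[0,0.07,0,0,0],[0,0,0,0,0]]]'|sed -n 2,4p
python3 -m pendant '[[[0,0.07,0,0,0],[0,0,0,0,0]]]'|sed -n 2,4p
python3 -m pendant '[[[0,0.07,0,0,0],[0,0,0,0,0]]]'|sed -n 2,4p
```

```text
tool_pos: [0.5191, 0.0708, 0.0346]
orientation: [-3.132, 0.245, -0.0]
force: [-0.2, -1.6, -0.5]
tool_pos: [0.5198, 0.0707, 0.0346]
orientation: [-3.132, 0.245, -0.0]
force: [-1.0, -0.4, -0.2]
tool_pos: [0.5198, 0.0707, 0.0346]
orientation: [3.132, -0.245, -0.002]
force: [-5.3, -0.6, 3.3]
```

```bash
python3 -m pendant '[[[0,0.05,0,0,0],[0,0,0,0,0]]]'|sed -n 2,4p
python3 -m pendant '[[[0,0.02,0,0,0],[0,0,0,0,0],[0,0,0,0,0],[0,0,0,0,0]]]'|sed -n 2,4p
```

```text
tool_pos: [0.5198, 0.0707, 0.0345]
orientation: [3.132, -0.245, -0.004]
force: [-7.3, -0.0, 5.7]
tool_pos: [0.5198, 0.0707, 0.0345]
orientation: [3.132, -0.245, -0.004]
force: [-8.7, -0.5, 6.3]
```

```bash
python3 -m pendant '[[[0,0.04,0,0,0],[0,0,0,0,0],[0,0,0,0,0],[0,0,0,0,0],[0,0,0,0,0],[0,0,0,0,0]]]'|sed -n 2,4p
```

```text
tool_pos: [0.5199, 0.0707, 0.0345]
orientation: [3.132, -0.245, -0.005]
force: [-10.9, -0.2, 7.7]
```

```bash
python3 -m pendant '[[[0,-0.04,0,0,0],[0.6,0,0,0,0],[0.6,0,0,0,0],[0.6,0,0,0,0],[0.6,0,0,0,0]]]'
python3 -m pendant '[[[0.6,0,0,-1,0],[0.6,0,0,-3,0],[0.6,0,0,-4,0],[0.3,0,0,-5,0],[0,0,0,-5,0],[0,0,0,-2,0],[0,0,0,0,0],[0,0,0,0,0]]]' 10
python3 - <<'E'
from h import *
cam('scene');b=cam('side');c=cam('wrist','w6.png');s=robot.read_state();print(s['tool_pos'],yaw(s),s['opening'])
a=load('scene')
i=cv2.resize(a['img'][220:320,280:400],None,fx=3.3,fy=4,interpolation=cv2.INTER_CUBIC)
k=cv2.resize(b['img'][200:300,270:370],None,fx=4,fy=4,interpolation=cv2.INTER_CUBIC)
cv2.imwrite('pics/c6.png',np.hstack([i,k]))
E
```

```text
t: 13.5
tool_pos: [0.5215, 0.0705, 0.0348]
orientation: [-3.132, 0.246, -0.001]
force: [0.3, 0.9, -0.1]
opening: 0.0541
gripper_force: 0.0
t: 14.3
tool_pos: [0.5212, 0.0705, 0.235]
orientation: [-3.132, 0.246, -0.002]
force: [0.5, 0.5, -1.6]
opening: 0.0204
gripper_force: 0.0
[0.51993248 0.07045124 0.23253829] -8.963566857982133 0.008204425655664765
```

View pics/w6.png

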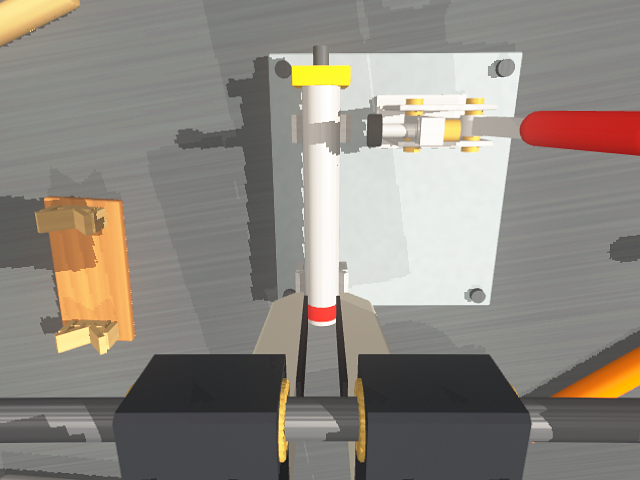

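The tube lies in both cradles with its end on the yellow stop at (321,85). The pad is at (375,130) and the red grip starts at (522,130). Next I work out the approach to the handle.

```bash
cat >> h.py <<'E'
Y=-8.96;_t=np.radians(Y);ex=np.array([np.cos(_t),np.sin(_t)]);ey=np.array([-ex[1],ex[0]]);o=np.array([.520,.0707])
def J(x,y,z): return np.array([*(o+ex*x/1e3+ey*y/1e3),z/1e3])
def Ji(p): return np.array([(p[:2]-o)@ex*1e3,(p[:2]-o)@ey*1e3,p[2]*1e3]).round(1)
def H(r,phi,n=0): # point on handle (mm), n above the axis
    f=np.radians(phi);return J(72,-106-r*np.cos(f)+n*np.sin(f),92+r*np.sin(f)+n*np.cos(f))
E
python3 - <<'E'
from h import *
c=load('wrist');b=load('side');a=load('scene');s=robot.read_state()
for r in (45,85,125): print(r,[proj(k,H(r,67)).round(1).tolist() for k in (c,a,b)],Ji(H(r,67)))
for n,k in (('w',c),('s',a),('d',b)):
    im=k['img'].astype(int);m=((im[...,2]>140)&(im[...,1]<60)&(im[...,0]<60)).astype(np.uint8)
    uv=proj(k,H(85,67));K,l,st,ce=cv2.connectedComponentsWithStats(m)
    j=min([i for i in range(1,K) if st[i,4]>30],key=lambda i:np.linalg.norm(ce[i]-uv));print(n,st[j],ce[j],uv)
print(Ji(s['tool_pos']))
E
```

```text
45 [[524.9, 128.2], [314.2, 254.9], [341.9, 250.3]] [  72.  -123.6  133.4]
85 [[587.7, 131.6], [306.9, 243.5], [343.2, 245.4]] [  72.  -139.2  170.2]
125 [[675.0, 136.1], [299.4, 231.7], [344.6, 240.3]] [  72.  -154.8  207.1]
w [ 520  111  120   45 4521] [584.0641451  130.41318292] [587.69901277 131.60009999]
s [299 231  19  24 204] [308.0245098  242.41666667] [306.91567419 243.52859699]
d [342 239   6  13  53] [344.32075472 244.18867925] [343.19080384 245.43217669]
[ -0.   -0.3 232.5]
```

```bash
python3 -m pendant '[[[0,2.4,3,0,0],[0,2.4,3,0,0],[0,2.4,3,0,0],[0,0,0,3,0],[0,0,0,3,0],[0,0,0,0,0],[0,0,0,0,0]]]' 10
python3 - <<'E'
from h import *
s=robot.read_state();print(Ji(s['tool_pos']),s['opening'],s['force'])
for f in (67,60,53,46,39,32,25,18,12,8,5,3): print(f,Ji(H(85,f,10)))
E
```

```text
t: 15.15
tool_pos: [0.577, -0.0294, 0.1733]
orientation: [-3.132, 0.245, 0.006]
force: [0.0, 0.1, -0.0]
opening: 0.0003
gripper_force: 0.0
[ 71.8 -90.  173.3] 0.0003359369806478531 [ 0.00130544  0.12752554 -0.04611812]
67 [  72.  -130.   174.2]
60 [  72.  -139.8  170.6]
53 [  72.  -149.2  165.9]
46 [  72.  -157.9  160.1]
39 [  72.  -165.8  153.3]
32 [  72.  -172.8  145.5]
25 [  72.  -178.8  137. ]
18 [  72.  -183.7  127.8]
12 [  72.  -187.1  119.5]
8 [  72.  -188.8  113.7]
5 [  72.  -189.8  109.4]
3 [  72.  -190.4  106.4]
```

```bash
python3 -m pendant '[[[0,0,0.5,0,0],[0,0,0.5,0,0],[0,0,0.4,0,0],[0,0,0.3,0,0],[0,0,0,0,0]]]'|sed -n 2,4p
python3 -m pendant '[[[0,0,0.3,0,0],[0,0,0,0,0]]]'|sed -n 2,4p
python3 -m pendant '[[[0,0,0.3,0,0],[0,0,0,0,0]]]'|sed -n 2,4p
```

```text
tool_pos: [0.5757, -0.047, 0.1752]
orientation: [3.132, -0.246, 0.001]
force: [0.7, -0.2, -0.0]
tool_pos: [0.575, -0.0496, 0.1746]
orientation: [3.132, -0.246, -0.0]
force: [-0.4, -0.8, -0.2]
tool_pos: [0.5745, -0.0526, 0.1746]
orientation: [3.132, -0.246, -0.0]
force: [1.0, -0.9, 0.1]
```

```bash
python3 -m pendant '[[[0,0,0.3,0,0],[0,0,0,0,0]]]'|sed -n 2,4p
python3 -m pendant '[[[0,0,0.3,0,0],[0,0,0,0,0]]]'|sed -n 2,4p
python3 -m pendant '[[[0,0,0.3,0,0],[0,0,0,0,0]]]'|sed -n 2,4p
python3 -m pendant '[[[0,0,0.3,0,0],[0,0,0,0,0]]]'|sed -n 2,4p
```

```text
tool_pos: [0.5741, -0.0556, 0.1746]
orientation: [3.132, -0.246, -0.0]
force: [-0.4, 0.0, -0.0]
tool_pos: [0.5736, -0.0584, 0.1746]
orientation: [-3.132, 0.246, 0.0]
force: [0.4, 0.5, 0.1]
tool_pos: [0.5732, -0.0613, 0.1746]
orientation: [-3.132, 0.245, 0.0]
force: [0.5, 1.1, -0.1]
tool_pos: [0.5727, -0.0644, 0.1746]
orientation: [3.132, -0.246, -0.0]
force: [0.9, 0.9, -0.0]
```

```bash
python3 -m pendant '[[[0,0,0.4,0.2,0],[0,0,0.4,0.2,0],[0,0,0.47,0.24,0],[0,0,0.47,0.24,0],[0,0,0,0,0]]]'
python3 - <<'E'
from h import *
s=robot.read_state();print(Ji(s['tool_pos']),s['force'],s['wrist_torque'])
for n in ('scene','side'):
    k=cam(n);im=k['img'].astype(int);m=((im[...,2]>130)&(im[...,1]<60)&(im[...,0]<60)).astype(np.uint8)
    x0,y0,x1,y1=(285,215,340,275) if n=='scene' else (325,225,360,285)
    mm=np.zeros_like(m);mm[y0:y1,x0:x1]=m[y0:y1,x0:x1];K,l,st,ce=cv2.connectedComponentsWithStats(mm);print(n,st[1:].tolist(),ce[1:].round(1).tolist())
    for f in (67,60,53,46):print(f,proj(k,H(85,f)).round(1),proj(k,H(125,f)).round(1))
E
```

```text
t: 17.35
tool_pos: [0.5696, -0.0823, 0.1652]
orientation: [3.132, -0.247, -0.001]
force: [0.6, 0.0, -0.8]
opening: 0.0007
gripper_force: 0.1
[  72.9 -143.4  165.2] [ 0.63342264  0.04228367 -0.75928217] [ 0.06879959  0.02248414 -0.00196818]
scene [[287, 236, 26, 22, 201]] [[298.9, 246.7]]
67 [306.9 243.5] [299.4 231.7]
60 [302.8 245. ] [293.2 234. ]
53 [299.  246.9] [287.6 236.8]
46 [295.6 249. ] [282.5 240. ]
side [[343, 250, 6, 6, 30]] [[345.5, 252.1]]
67 [343.2 245.4] [344.6 240.3]
60 [343.5 248.9] [345.1 245.6]
53 [343.9 252.5] [345.6 251. ]
46 [344.1 256.2] [346.  256.5]
```

```bash
python3 -m pendant '[[[0,0,0.4,0.25,0],[0,0,0.4,0.26,0],[0,0,0.4,0.34,0],[0,0,0.4,0.34,0],[0,0,0.35,0.4,0],[0,0,0.35,0.4,0],[0,0,0,0,0]]]'
python3 -m pendant '[[[0,0,0.3,0.42,0],[0,0,0.3,0.43,0],[0,0,0.25,0.46,0],[0,0,0.25,0.46,0],[0,0,0,0,0]]]'
python3 - <<'E'
from h import *
s=robot.read_state();print(Ji(s['tool_pos']),s['force'])
for n in ('scene',):
    k=cam(n);im=k['img'].astype(int);m=((im[...,2]>130)&(im[...,1]<60)&(im[...,0]<60)).astype(np.uint8)
    x0,y0,x1,y1=(270,225,320,285)
    mm=np.zeros_like(m);mm[y0:y1,x0:x1]=m[y0:y1,x0:x1];K,l,st,ce=cv2.connectedComponentsWithStats(mm);print(n,st[1:].tolist(),ce[1:].round(1).tolist())
    for f in (32,25,18,11):print(f,proj(k,H(85,f)).round(1),proj(k,H(125,f)).round(1))
E
```

```text
t: 18.15
tool_pos: [0.5659, -0.1047, 0.145]
orientation: [3.132, -0.246, -0.002]
force: [0.5, 0.3, 0.8]
opening: 0.0004
gripper_force: 0.0
t: 18.65
tool_pos: [0.5647, -0.1152, 0.1279]
orientation: [-3.132, 0.246, 0.0]
force: [-0.2, 1.0, 3.8]
opening: 0.0006
gripper_force: 1.9
[  73.1 -176.7  127.9] [-0.24001524  0.99464213  3.80390355]
scene [[272, 253, 33, 13, 197]] [[286.8, 259.4]]
32 [290.1 254. ] [274.5 247.6]
25 [288.1 256.8] [271.6 251.8]
18 [286.6 259.8] [269.6 256.2]
11 [285.6 262.8] [268.3 260.7]
```

```bash
python3 -m pendant '[[[0,0,0.17,0.4,0],[0,0,0.17,0.43,0],[0,0,0.08,0.3,0],[0,0,0,0,0]]]'|sed -n 2,4p
python3 -m pendant '[[[0,0,0.06,0.3,0],[0,0,0,0,0]]]'|sed -n 2,4p
python3 -m pendant '[[[0,0,0.05,0.2,0],[0,0,0,0,0]]]'|sed -n 2,4p
```

```text
tool_pos: [0.5646, -0.1193, 0.118]
orientation: [3.132, -0.245, 0.002]
force: [-0.9, 2.1, 10.0]
tool_pos: [0.5645, -0.1202, 0.1152]
orientation: [3.131, -0.245, 0.002]
force: [-2.3, 0.6, 10.2]
tool_pos: [0.5644, -0.1208, 0.113]
orientation: [3.131, -0.245, 0.002]
force: [-1.6, 0.0, 8.5]
```

```bash
python3 -m pendant '[[[0,0,0.03,0.2,0],[0,0,0,0,0]]]'|sed -n 2,4p
python3 -m pendant '[[[0,0,0.03,0.2,0],[0,0,0,0,0]]]'|sed -n 2,4p
python3 -m pendant '[[[0,0,0.02,0.15,0],[0,0,0,0,0]]]'|sed -n 2,4p
```

```text
tool_pos: [0.5641, -0.1213, 0.1107]
orientation: [3.131, -0.245, 0.001]
force: [-2.2, -2.9, 6.5]
tool_pos: [0.5639, -0.1217, 0.1083]
orientation: [3.131, -0.246, 0.001]
force: [-1.1, -3.8, 3.3]
tool_pos: [0.5637, -0.121, 0.1061]
orientation: [-3.132, 0.246, 0.0]
force: [0.4, -0.5, 0.9]
```

```bash
python3 -m pendant '[[[0,0,0,-1,0],[0,0,0,-3,0],[0,0,0,-4,0],[0,-3,0,-3,0],[0,-4,0,-1,0],[0,-2,0,0,0],[0,0,0,0,0]]]'
python3 - <<'E'
from h import *
a=cam('scene');b=cam('side');c=cam('wrist')
print(proj(c,H(85,0)),proj(c,H(125,0)),proj(a,H(85,0)),proj(c,J(72,0,66)))
i=cv2.resize(c['img'],(400,300));k=cv2.resize(a['img'][220:320,265:400],(400,300),interpolation=cv2.INTER_CUBIC)
cv2.imwrite('pics/f.png',np.hstack([i,k]))
E
```

```text
t: 20.8
tool_pos: [0.4737, -0.1064, 0.2277]
orientation: [3.132, -0.245, 0.002]
force: [-0.2, 0.3, 0.0]
opening: 0.0005
gripper_force: 0.0
[334.25029379 101.15302102] [393.39158886 101.08442508] [285.3101534  267.59065964] [ 72.06025354 100.99650427]
```

View pics/f.png

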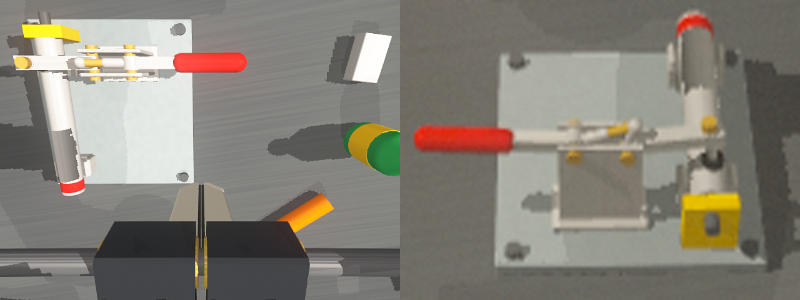

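The handle lies level, with its grip end at (393,101) in wrist pixels, as predicted for a closed clamp. The pad arm is down on the tube. One numeric check that the tube is still home, then I hand in.

```bash
python3 - <<'E'
from h import *
c=load('wrist');im=c['img'].astype(int);m=(im[...,2]>130)&(im[...,1]<60)&(im[...,0]<60)
m[:270]=0;m[320:]=0;m[:,200:]=0;ys,xs=np.where(m);print(xs.min(),xs.max(),ys.min(),ys.max(),xs.mean(),ys.mean())
for x in (-100,-96,-90): print(x,proj(c,J(x,0,66)))
print(Ji(onz(c,xs.mean(),ys.mean(),.063)))
# white tube end / stop gap: column through tube axis near the stop
u=proj(c,J(97,0,66));print(u,[im[int(u[1])+d,int(u[0])].tolist() for d in range(-12,9,3)])
E
```

```text
96 134 286 308 109.83771929824562 299.5043859649123
-100 [108.52023568 312.94311629]
-96 [107.80961856 308.71450014]
-90 [106.73352431 302.31881743]
[-88.8  -1.4  63. ]
[65.49798248 63.86568652] [[38, 248, 255], [43, 248, 255], [42, 248, 255], [219, 237, 248], [231, 240, 245], [231, 239, 245], [229, 237, 243]]
```

```bash
python3 -c "
from plant import robot
print(robot.close_job())"
```

```text
the job is handed in; nothing more can be done
None
```

The job is handed in at about 21 s of the 69 s allowed: the tube is in the cradles against the stop (pressed home at about 11 N), the clamp is down past centre and staying there (peak reading about 10 N), the robot is clear of everything, and the other tools were left alone.

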